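# Load two modules and slide the inspection carriage under the microscope

### The arm

A 6-joint arm with a two-finger parallel gripper is mounted at the origin on the work surface. World frame = base frame: x ahead of the robot, y to its left, z up, the work surface at z = 0. Lengths are in m, angles in rad, forces in N, time in s.
With the tool pointing down it reaches from about 0.3 to 1 m from the base axis. Payload 5.1 kg.
Tool frame: the origin (TCP) lies on the mounting face of the last link; the fingertips stand 190 mm ahead of it and the grasp point (between the pads) lies 171 mm ahead of it; z points along the fingers, y is the line along which they close (so a half turn about z gives the same grasp; the last joint's range is limited). The gripper opens to 95 mm and grips with 3 to 60 N. Pads are 20 mm wide; open, the fingers measure 119 mm over their backs; the gripper's body (75 mm by 180 mm) begins 59 mm behind the grasp point.
Start: joints at [-1.225, 0.124, 1.65, -0, 1.367, -0.083], TCP at [0.27, -0.591, 0.405] pointing down, gripper open.
Joint ranges: [-2.61, 2.61], [-1.02, 2.33], [0.03, 2.71], [-1.35, 4.49], [0.32, 2.68], [-2.91, 2.91]. Speed limits (rad/s): [2.57, 2.57, 3.14, 3.14, 3.14, 3.14].

### API

Orientations are given as a unit quaternion [w, x, y, z].
In Python, from station import observe, cams, manip gives the robot as it stands. The module is installed in compiled form; this text tells all that it offers.
- The arm moves only by the tool play_rows, never from a script. Its argument "rows" is a list that holds one entry, the list of rows, each a list of 7 numbers: the shift along the tool's x, y, z in mm, then the turn, a rotation vector about the tool's x, y, z in degrees, then the finger opening in mm, from 0 to 95.1. A call has 1 to 8 rows; each row shifts and turns the commanded pose from where the row before left it, along the tool's axes as they then stand; what a row does not reach is not made up. A row lasts 1/12 s, in which the tool goes at most 41.7 mm and 7.16 degrees, less where a joint would pass 70% of its speed; a pose out of reach is approached as far as the arm can. A call is refused whole if a number of a shift passes 41.7 or a number of a turn 7.16, either way. A call with a gripper value outside its range is refused whole. The fingers move at their own pace and stop on an object; "newtons" is the grip in N (left out, the last holds). Time passes only in rows, so rows that do not move let the fingers close. It gives the time, the measured TCP pose, the force, the opening and the grip force at its end, in the units of the state.
- observe(): the state, without advancing time (a new reading comes with each control period).
- cams.get_image(name): name is "scene" or "top" or "wrist"; returns a dict with "frame" (384x512x3 uint8, red, green, blue), "depth" (384x512 float32, m along the optical axis (not along the pixel's ray), 0 where there is no reading), "fov_y" (degrees; the focal length in pixels is half the picture's height over the tangent of half this angle, whatever the lens; pixels are square), "cx", "cy" (the principal point, pixels), "eye" and "orientation" of the camera in the world. Camera axes: x right, y up, looking along -z (the intrinsics and any distortion apply to the point x, -y, -z); pixel columns grow to the right and rows downward; lengths in m; the calibration is good to about 2 mm. A picture is of the moment at which its call begins.
- manip.sign_off(): hands the job in; it is judged then, once.
The state is a dict: "clock": time; "q": joint angles; "joint_vel": joint speeds; "joint_efforts": joint torques, N m; "position": TCP position; "orientation": TCP orientation; "force": force on the tool from outside, world axes, zero at the start; "ft_torque": the same for the moment, N m; "gripper_width": finger opening in m; "grip_force": force on a finger pad.
Only numpy, scipy, OpenCV 4.12 (cv2) and the standard library are available. Lean on these libraries where they do the work, as an engineer would, in place of code of your own. Each camera call takes 0.05 s, during which the arm holds its last target. There are 200 camera calls.

### The job

Gently set any two of the four shielded modules flat, right side up, on the floor of the black tray and let go, leaving the other two where they lie. Then slide the carriage by its orange grip along the track until the grip is in line with the yellow marker (to within 5 mm), so that both modules stand under the lens, and let go. Do not knock the microscope or disturb the other things on the mat.

Things in the scene. Friction and masses are not known exactly. Their poses are not given: they have to be found in the camera images.
- module0: One of four identical shielded modules: steel can on a green board with a copper dot on top, 26 x 26 x 14 mm high, 25 g, loose on the blue mat (mat top at z = 3 mm). Origin: centre of its underside, z up, x and y along its sides.
- module1: One of four identical shielded modules: steel can on a green board with a copper dot on top, 26 x 26 x 14 mm high, 25 g, loose on the blue mat (mat top at z = 3 mm). Origin: centre of its underside, z up, x and y along its sides.
- module2: One of four identical shielded modules: steel can on a green board with a copper dot on top, 26 x 26 x 14 mm high, 25 g, loose on the blue mat (mat top at z = 3 mm). Origin: centre of its underside, z up, x and y along its sides.
- module3: One of four identical shielded modules: steel can on a green board with a copper dot on top, 26 x 26 x 14 mm high, 25 g, loose on the blue mat (mat top at z = 3 mm). Origin: centre of its underside, z up, x and y along its sides.
- tray_floor (a point): Centre of the inner floor of the black tray carried by the carriage (floor 23 mm above the mat). Inside it is 82 mm along x and 98 mm along y, open above; walls 4 mm thick, tops 8 mm above the floor. Its y lies along the track, -y towards the microscope, -x towards the robot side where the orange grip stands.
- grip (a point): Grip point in the carriage's orange grip: a bar with a white centre line, 14 mm thick (y), 24 mm wide, 52 mm long, rising from the carriage's front and leaning 35 degrees from vertical towards -x. The point is 16 mm below its top end, at x = -74, z = +30 mm from tray_floor, with the same (not leaning) axes. At the marker the microscope head leaves room only for a tool leaning like the grip.
- carriage (a joint): Carriage position along its track in m, 0 at the track's +y end, growing to 0.26 towards the track's -y end. Slides with about 2 N of friction and stays where it is left.
- track: Fixed aluminium slide track on the mat, 100 mm (x) x 390 mm (y), 16 mm high with dark rails, end stops 20 mm high. Origin: centre of its underside; y along the track. The carriage's y in this frame is 0.13 minus the joint value.
- marker: Fixed yellow tongue on the mat in front of the track, 62 mm long (x), 6 mm wide (y), 10 mm high. Origin: underside, at its end next to the track; it runs from there to -x; a second tongue, 40 mm long, stands in line behind the track (106 to 146 mm to +x). Its y is the track's y: the carriage is right when grip and marker have the same y in this frame.
- microscope: Fixed boom microscope. Origin: on the lens axis at mat height, 53 mm to +x of the marker's origin. Black ring light 104 mm across, its underside 163 mm above the mat; blue head 90 mm across up to 295 mm, eyepieces to 350 mm; boom to -y at 242 to 287 mm height; column 32 mm across 310 mm to -y on a base 160 x 140 mm.
- relay: Bystander: loose black relay block 28 x 20 x 16 mm among the modules; leave alone. Origin: underside centre.
- jar: Bystander: small jar with red cap, 40 mm across, 45 mm high, loose. Origin: underside centre.
- cleaner: Bystander: bottle with blue cap, 48 mm across, 120 mm high, loose. Origin: underside centre.
- spool: Bystander: grey spool 54 mm across, 40 mm high, loose. Origin: underside centre.
- screwdriver: Bystander: screwdriver with blue handle, 160 mm long, 26 mm thick, lying along its x. Origin: underside at mid length.
Not all that is in view belongs to the job. Leave any purple or red look-alike of the module0 alone.

How it is judged:
By the outcome, as a careful person would: the job done as asked, in the order asked, and still so for the second after the job is handed in, with the robot touching nothing.
It also fails if it takes over 58 s, if anything falls off the work surface, if the arm or the gripper's body presses on something with over 40 N, if the wrist force passes 120 N, or if a joint passes its speed limit or range.

## Working session

There is one attempt and no reset: what is moved stays moved. The work goes in short steps, Python scripts to look and compute and a tool call to move; the robot and the scene stay as the last step left them, time stands still between calls to the robot, and variables do not carry over. Pictures are saved under pics/ and viewed, at most 10 in all, crops included, and the job is handed in when it is done.

Besides the shell and the picture viewer there is one more tool, called after "Request:" in YAML: its name, and indented under it one key for each argument. play_rows: Moves the arm, as the interface text tells. Its arguments: {"type":"object","properties":{"rows":{"type":"array","items":{"type":"array","items":{"type":"array","items":{"type":"number"}}}},"newtons":{"type":"number"}},"required":["rows"]}

```bash
mkdir -p pics
cat > h.py <<'E'
import numpy as np, cv2
from scipy.spatial.transform import Rotation as R
from station import observe, cams, manip
def rot(q): return R.from_quat([q[1],q[2],q[3],q[0]])
def grab(n):
    d=cams.get_image(n); np.save(f'/tmp/{n}.npy',d,allow_pickle=True); return d
def load(n): return np.load(f'/tmp/{n}.npy',allow_pickle=True).item()
def ray(d,u,v):
    f=d['frame'].shape[0]/2/np.tan(np.radians(d['fov_y'])/2)
    r=np.array([(u-d['cx'])/f,-(v-d['cy'])/f,-1.0])
    return np.array(d['eye']),rot(d['orientation']).apply(r)
def onz(d,u,v,z):
    e,r=ray(d,u,v); return e+r*(z-e[2])/r[2]
def dep(d,u,v):
    e,r=ray(d,u,v); return e+r*float(d['depth'][int(v),int(u)])
E
python3 - <<'E'
from h import *
for n in ['scene','top','wrist']:
    d=grab(n); print(n,{k:v for k,v in d.items() if k not in('frame','depth')})
    cv2.imwrite(f'pics/{n}0.png',cv2.resize(d['frame'][:,:,::-1],(800,600),interpolation=cv2.INTER_CUBIC))
print(observe())
E
```

```text
scene {'fov_y': 44.867118672773785, 'cx': 248.752482547209, 'cy': 194.79087457862406, 'eye': array([1.21046084, 0.38623577, 1.03055939]), 'orientation': array([0.47302403, 0.15710055, 0.28217455, 0.81972264])}
top {'fov_y': 47.90443379929473, 'cx': 259.58571044190643, 'cy': 194.94632147525996, 'eye': array([0.48741357, 0.01793879, 1.23623904]), 'orientation': array([-0.70553993, -0.03497989,  0.02431894,  0.70738844])}
wrist {'fov_y': 69.79125278070384, 'cx': 256.54507530895535, 'cy': 190.87006246087938, 'eye': array([ 0.33394678, -0.56261652,  0.3843165 ]), 'orientation': array([ 0.83474273, -0.10365249,  0.06887068, -0.53639311])}
{'clock': 0.15, 'q': array([-1.22458776e+00,  1.24365417e-01,  1.65132474e+00,  1.00387597e-05,
        1.36749399e+00, -8.25857706e-02]), 'joint_vel': array([ 3.41077537e-05, -1.10912473e-03, -3.45648436e-03, -1.92620915e-04,
        3.46795909e-04,  1.21754072e-03]), 'joint_efforts': array([ 5.77724313e-04, -4.18194509e+01, -3.60469973e+01,  7.75621855e-02,
        4.69045504e-02, -1.06797274e-04]), 'position': array([ 0.27017464, -0.59099069,  0.40378366]), 'orientation': array([-7.89487244e-04,  9.77104737e-01,  2.12757374e-01, -9.97120994e-05]), 'force': array([ 0.71355064, -0.13152296, -0.09394764]), 'ft_torque': array([-0.00691342, -0.00013242,  0.00362851]), 'grip_force': 0.0, 'gripper_width': 0.0949840830370604}
```

View pics/top0.png

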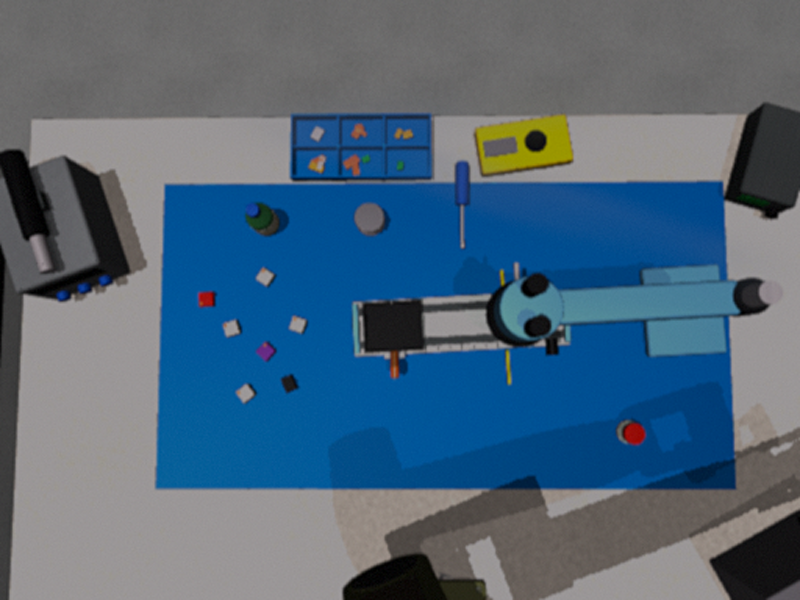

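View pics/scene0.png

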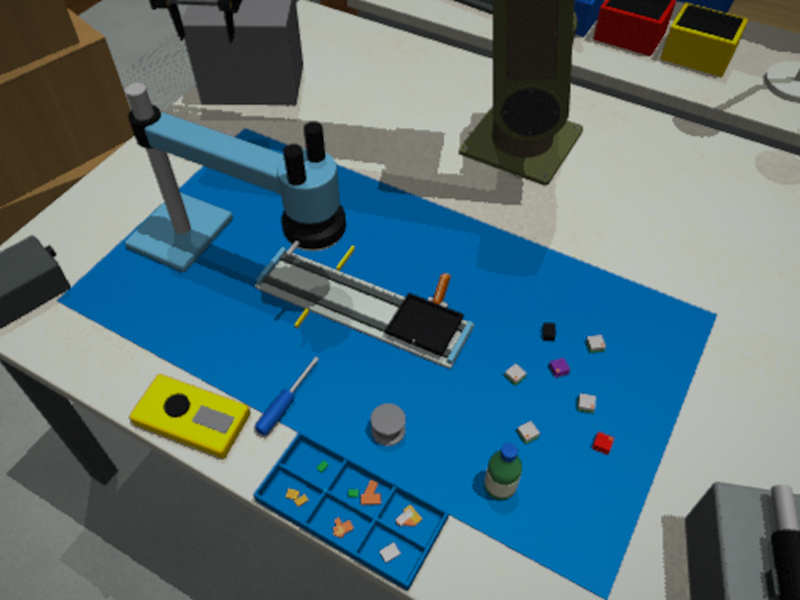

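Top view (800x600): four whitish modules sit at (265,276), (232,328), (298,325) and (246,394). Look-alikes are purple (265,351) and red (207,298), and the black relay is at (289,383). The tray is at (392,326), the grip at (395,365) and the marker at (508,365). The scene view agrees. Next I measure and crop.

```bash
cat > meas.py <<'E'
from h import *
def comps(d,mask,lo,hi):
    n,l,s,c=cv2.connectedComponentsWithStats(mask.astype(np.uint8))
    out=[]
    for i in range(1,n):
        if lo<=s[i,4]<=hi: out.append((s[i],c[i],l==i))
    return out
def hsv(d): return cv2.cvtColor(d['frame'],cv2.COLOR_RGB2HSV).astype(int)
E
python3 - <<'E'
from meas import *
np.set_printoptions(precision=4,suppress=True)
for n in ['top','scene']:
    d=load(n);h=hsv(d);H,S,V=h[...,0],h[...,1],h[...,2]
    print(n)
    for nm,m,z in [('white',(S<70)&(V>110),.017),('red',((H<6)|(H>174))&(S>150)&(V>80),.017),('purple',(H>130)&(H<160)&(S>80),.017),('dark',V<45,.019),('orange',(H>5)&(H<18)&(S>150)&(V>80),.06),('yellow',(H>22)&(H<33)&(S>150)&(V>80),.013)]:
        for s,c,mk in comps(d,m,25,4000):
            p=onz(d,c[0],c[1],z)
            if not(0.2<p[0]<0.8 and -0.6<p[1]<0.55): continue
            cnt=cv2.findContours(mk.astype(np.uint8),0,1)[0][0]
            pts=np.array([onz(d,*q[0],z)[:2] for q in cnt],np.float32)
            r=cv2.minAreaRect(pts)
            print(nm,s[4],c,'P',p,'rect',np.array(r[0]),np.array(r[1]),round(r[2],1),'depthP',dep(d,c[0],c[1]))
d=load('top');f=d['frame'][150:275,95:290,::-1]
cv2.imwrite('pics/crop1.png',cv2.resize(f,None,fx=4,fy=4,interpolation=cv2.INTER_CUBIC))
E
```

```text
top
white 52 [295.4808 145.    ] P [ 0.7327 -0.0666  0.017 ] rect [ 0.7328 -0.0666] [0.0029 0.0752] 89.5 depthP [ 0.7327 -0.0665  0.017 ]
white 26 [330.1538 172.6538] P [ 0.6528 -0.1641  0.017 ] rect [ 0.6518 -0.1636] [0.0057 0.0286] 89.1 depthP [ 0.6298 -0.1388  0.1865]
white 72 [168.9167 176.9444] P [0.6423 0.2946 0.017 ] rect [0.6429 0.2948] [0.0242 0.0244] 56.4 depthP [0.642  0.294  0.0195]
white 188 [291.1702 191.1489] P [ 0.6005 -0.0532  0.017 ] rect [ 0.6003 -0.0544] [0.0127 0.1219] 3.2 depthP [ 0.6009 -0.0535  0.0123]
white 652 [291.4064 206.5767] P [ 0.5567 -0.0535  0.017 ] rect [ 0.557 -0.055] [0.0461 0.1165] 3.0 depthP [ 0.5568 -0.0536  0.0152]
white 74 [189.9324 207.3649] P [0.5553 0.2335 0.017 ] rect [0.5555 0.2336] [0.0234 0.0251] 72.1 depthP [0.5553 0.2335 0.0174]
white 73 [147.4247 209.7945] P [0.5488 0.3542 0.017 ] rect [0.549  0.3548] [0.0261 0.0232] 19.4 depthP [0.5487 0.3538 0.0186]
white 260 [294.8885 221.8654] P [ 0.5137 -0.0629  0.017 ] rect [ 0.5139 -0.0572] [0.0132 0.1858] 3.1 depthP [ 0.5138 -0.0635  0.0086]
white 60 [238.8    226.2167] P [0.5018 0.095  0.01
[... 4440 characters left out ...]
] [0.0134 0.1159] 3.6 depthP [ 0.5971 -0.1823  0.0188]
dark 1153 [271.4345 207.4432] P [0.5469 0.0595 0.019 ] rect [0.5451 0.0589] [0.0967 0.1208] 3.1 depthP [0.551  0.0616 0.0254]
dark 73 [350.9589 212.274 ] P [0.4556 0.2508 0.019 ] rect [0.455  0.2508] [0.034  0.0159] 22.8 depthP [0.4571 0.2511 0.0211]
orange 77 [282.2597 184.8571] P [0.4935 0.0622 0.06  ] rect [0.4931 0.0615] [0.0646 0.0137] 13.5 depthP [0.489  0.0601 0.0538]
yellow 33 [220.5455 165.0909] P [ 0.4825 -0.1437  0.013 ] rect [ 0.4819 -0.1437] [0.059  0.0059] 2.4 depthP [ 0.4805 -0.1451  0.0102]
yellow 33 [192.9697 202.6667] P [ 0.6353 -0.1361  0.013 ] rect [ 0.6351 -0.1359] [0.0408 0.0075] 5.4 depthP [ 0.6336 -0.1377  0.0099]
```

View pics/crop1.png

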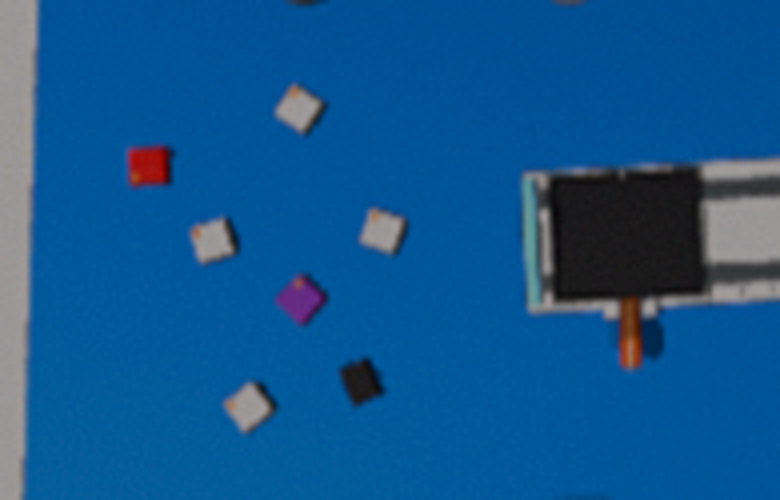

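The crop shows four silver modules with copper dots, at crop px (300,108), (213,240), (383,230) and (249,407). The red (150,165) and purple (300,298) cubes are look-alikes, and (360,381) is the relay. I take A (383,230) at world (0.556,0.234) and C (249,407) at (0.432,0.327), because both have clearance and a silver can. First I swing round in front of the microscope.

Create plan.py:
```python
# usage: plan.py x y z yaw lean n : straight rows to a TCP target (m, deg); yaw = heading of tool x, lean = tilt of the body to tool -x
import sys
from h import *
def Rt(yaw,lean):
    a=np.radians(yaw); l=np.radians(lean)
    x=np.array([np.cos(a)*np.cos(l),np.sin(a)*np.cos(l),np.sin(l)])
    z=np.array([np.cos(a)*np.sin(l),np.sin(a)*np.sin(l),-np.cos(l)])
    return R.from_matrix(np.c_[x,np.cross(z,x),z])
x,y,z,yaw,lean,n=map(float,sys.argv[1:7]); n=int(n)
s=observe(); p=np.array(s['position']); q=rot(s['orientation']); T=Rt(yaw,lean)
w=(q.inv()*T).as_rotvec(); D=np.array([x,y,z])-p
print('clock',round(s['clock'],2),'p',p.round(4),'total mm',(D*1e3).round(1),'turn',np.degrees(w).round(1))
for i in range(n):
    qi=q*R.from_rotvec(w*i/n)
    print((qi.inv().apply(D/n)*1e3).round(1).tolist(),np.degrees(w/n).round(2).tolist())
```

```text
(no output)
```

Request:
play_rows:
  rows:
    - [[23,-34,0,0,0,0,50],[23,-34,0,0,0,0,50],[23,-34,0,0,0,0,50],[23,-34,0,0,0,0,50],[23,-34,0,0,0,0,50],[23,-34,0,0,0,0,50],[23,-34,0,0,0,0,50],[23,-34,0,0,0,0,50]]

```text
clock: 0.82
position: [0.3242, -0.2654, 0.4043]
orientation: [-0.0, 0.977, 0.212, 0.0]
force: [0.2, 0.1, 1.0]
gripper_width: 0.0512
grip_force: 0.0
```

```bash
python3 plan.py 0.38 0.03 0.4 70 0 8
```

```text
clock 0.82 p [ 0.3242 -0.2654  0.4043] total mm [ 55.8 295.4  -4.3] turn [ -0.   -0.  -45.5]
[21.7, -30.7, 0.6] [-0.0, -0.0, -5.69]
[24.6, -28.4, 0.6] [-0.0, -0.0, -5.69]
[27.3, -25.8, 0.5] [-0.0, -0.0, -5.69]
[29.7, -23.0, 0.5] [-0.0, -0.0, -5.69]
[31.9, -19.9, 0.5] [-0.0, -0.0, -5.69]
[33.7, -16.7, 0.5] [-0.0, -0.0, -5.69]
[35.2, -13.3, 0.5] [-0.0, -0.0, -5.69]
[36.3, -9.7, 0.5] [-0.0, -0.0, -5.69]
```

Request:
play_rows:
  rows:
    - [[22,-31,0,0,0,-5.7,50],[25,-28,0,0,0,-5.7,50],[27,-26,0,0,0,-5.7,50],[30,-23,0,0,0,-5.7,50],[32,-20,0,0,0,-5.7,50],[34,-17,0,0,0,-5.7,50],[35,-13,0,0,0,-5.7,50],[36,-10,0,0,0,-5.7,50]]

```text
clock: 1.48
position: [0.3797, 0.0307, 0.4048]
orientation: [0.0, 0.817, 0.577, 0.0]
force: [1.2, 0.2, 0.5]
gripper_width: 0.05
grip_force: 0.0
```

Request:
play_rows:
  rows:
    - [[31.5,12,12,0,0,0,50],[31.5,12,12,0,0,0,50],[31.5,12,12,0,0,0,50],[31.5,12,12,0,0,0,50],[31.5,12,12,0,0,0,50],[31.5,12,12,0,0,0,50],[31.5,12,12,0,0,0,50],[31.5,12,12,0,0,0,50]]

```text
clock: 2.15
position: [0.5566, 0.2348, 0.3075]
orientation: [-0.0, 0.818, 0.575, -0.0]
force: [0.2, -0.7, 0.3]
gripper_width: 0.0499
grip_force: 0.0
```

```bash
cat > wr.py <<'E'
from meas import *
import sys
np.set_printoptions(precision=4,suppress=True)
d=grab('wrist');h=hsv(d);H,S,V=h[...,0],h[...,1],h[...,2]
z=float(sys.argv[2]) if len(sys.argv)>2 else .017
for s,c,mk in comps(d,(S<70)&(V>100),150,9000):
    cnt=max(cv2.findContours(mk.astype(np.uint8),0,1)[0],key=cv2.contourArea)
    r=cv2.minAreaRect(np.array([onz(d,*q[0],z)[:2]*1e3 for q in cnt],np.float32))
    print(s[4],c,np.array(r[0]),np.array(r[1]),round(r[2],1),dep(d,*c))
cv2.imwrite(f'pics/{sys.argv[1]}.png',d['frame'][:,:,::-1])
E
python3 wr.py w1; python3 plan.py 0.556 0.234 0.3 70 0 1
```

```text
214 [504.5      6.5467] [814.4454 315.7457] [16.2607 12.655 ] 83.0 [0.83   0.3181 0.0002]
1830 [424.0109  63.5393] [745.855  294.1219] [55.9352 49.9431] 88.9 [0.7202 0.296  0.0518]
857 [204.6289  74.1459] [549.7912 354.8962] [25.7306 26.8326] 17.3 [0.5497 0.355  0.0164]
276 [508.8043  82.3623] [809.2281 246.9747] [55.605   6.2192] 83.0 [0.8251 0.2502 0.0005]
782 [320.367  101.8926] [642.9166 295.4082] [26.0025 26.2244] 57.2 [0.6426 0.2956 0.0173]
740 [105.2919 146.1716] [433.5947 327.0616] [27.1913 27.7016] 38.1 [0.4337 0.3272 0.0176]
600 [255.665  191.0433] [556.5371 235.2193] [26.2068 24.6167] 70.2 [0.5562 0.2353 0.0184]
428 [449.7079 230.3855] [735.012  124.2954] [47.6757 21.4725] 21.6 [0.7388 0.1198 0.0085]
431 [ 69.2436 263.8677] [336.0377 226.865 ] [24.1522 24.7016] 70.2 [0.5133 0.2795 0.2132]
2472 [231.1966 264.8378] [505.0478 151.9148] [ 50.5414 146.0619] 70.2 [0.5589 0.2622 0.2123]
779 [453.9217 263.9435] [732.4445  83.9881] [24.1179 47.4258] 70.2 [0.6225 0.2399 0.2128]
389 [284.0823 291.3059] [544.6112 115.0453] [54.4773 11.3991] 3.0 [0.5459 0.1116 0.0118]
clock 2.2 p [0.5587 0.2376 0.3036] total mm [-2.7 -3.6 -3.6] turn [-0.2 -0.   0.2]
[-4.2, -1.3, 3.6] [-0.19, -0.0, 0.25]
```

View pics/w1.png

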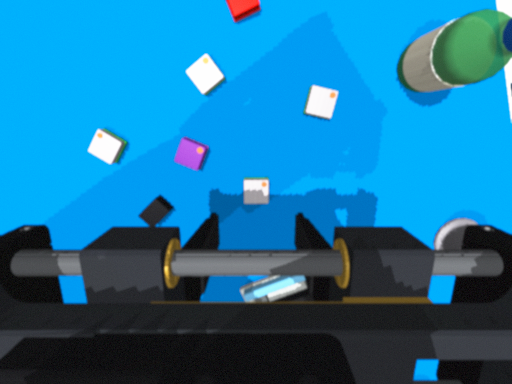

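The wrist view shows A at (256,191), centred between the fingers, at (0.5563, 0.2353) with yaw 70. C is at (107,146), world (0.4336,0.3271). Descending on A.

Request:
play_rows:
  rows:
    - [[-3,-1.5,25,0,0,0,50],[0,0,25,0,0,0,50],[0,0,20,0,0,0,50],[0,0,15,0,0,0,50],[0,0,10,0,0,0,50],[0,0,6,0,0,0,50],[0,0,4,0,0,0,50],[0,0,2,0,0,0,50]]

```text
clock: 2.87
position: [0.5537, 0.231, 0.2019]
orientation: [0.0, 0.818, 0.575, 0.0]
force: [-0.2, -0.6, -0.2]
gripper_width: 0.0497
grip_force: 0.0
```

Request:
play_rows:
  rows:
    - [[0,0,0,0,0,0,35],[0,0,0,0,0,0,30],[0,0,0,0,0,0,26],[0,0,0,0,0,0,22],[0,0,0,0,0,0,20],[0,0,0,0,0,0,20],[0,0,0,0,0,0,20],[0,0,0,0,0,0,20]]
  newtons: 8

```text
clock: 3.53
position: [0.5538, 0.2311, 0.2025]
orientation: [0.0, 0.818, 0.575, 0.0]
force: [-0.4, 0.5, 3.5]
gripper_width: 0.0252
grip_force: 8.0
```

Request:
play_rows:
  rows:
    - [[0,0,0,0,0,0,40],[0,0,0,0,0,0,45],[5,1,2,0,0,0,45],[0,0,2,0,0,0,45],[0,0,2,0,0,0,45],[0,0,0,0,0,0,45],[0,0,0,0,0,0,45]]

```text
clock: 4.12
position: [0.5559, 0.2353, 0.1952]
orientation: [-0.0, 0.818, 0.575, -0.0]
force: [-0.1, 0.5, 0.5]
gripper_width: 0.0448
grip_force: 0.0
```

```bash
python3 -c "
from h import *
for i in range(3):
    print(observe()['clock'],observe()['position'],observe()['force']); d=grab('top')"
```

```text
4.1167 [0.55590627 0.2353277  0.19520425] [-0.11879056  0.48922462  0.51187652]
4.1667 [0.55599831 0.235324   0.19545268] [-1.00226968  0.58643942  1.01812046]
4.2167 [0.55605858 0.23534172 0.19564784] [-0.28116341 -1.18507601 -0.33578195]
```

Request:
play_rows:
  rows:
    - [[0,0,0,0,0,0,35],[0,0,0,0,0,0,30],[0,0,0,0,0,0,26],[0,0,0,0,0,0,22],[0,0,0,0,0,0,20],[0,0,0,0,0,0,20],[0,0,0,0,0,0,20],[0,0,-4,0,0,0,20]]
  newtons: 10

```text
clock: 4.93
position: [0.5557, 0.2352, 0.199]
orientation: [-0.0, 0.818, 0.575, -0.001]
force: [0.2, -0.1, -1.4]
gripper_width: 0.0252
grip_force: 10.0
```

Request:
play_rows:
  rows:
    - [[0,0,-8,0,0,0,20],[0,0,-14,0,0,0,20],[0,0,-20,0,0,0,20],[0,0,-24,0,0,0,20],[0,0,-20,0,0,0,20],[0,0,-10,0,0,0,20],[0,0,0,0,0,0,20],[0,0,0,0,0,0,20]]

```text
clock: 5.6
position: [0.5562, 0.2354, 0.2967]
orientation: [0.0, 0.818, 0.575, 0.001]
force: [0.3, -0.1, -0.2]
gripper_width: 0.0255
grip_force: 10.0
```

```bash
python3 wr.py w2
python3 - <<'E'
from meas import *
np.set_printoptions(precision=4,suppress=True)
# tray outline from depth: heights 0.024..0.045 dark in top
d=load('top');h=hsv(d)
for s,c,mk in comps(d,h[...,2]<45,900,1500):
    cnt=max(cv2.findContours(mk.astype(np.uint8),0,1)[0],key=cv2.contourArea)
    r=cv2.minAreaRect(np.array([onz(d,*q[0],.034)[:2]*1e3 for q in cnt],np.float32)); print('tray',r)
E
python3 plan.py 0.5509 0.081 0.29 93 0 5
```

```text
2072 [431.7568  61.7297] [746.7382 294.0444] [56.1439 51.2851] 88.9 [0.7202 0.2961 0.0515]
920 [202.5239  73.3391] [549.8322 354.7934] [25.6352 26.7255] 17.5 [0.5498 0.3547 0.0172]
844 [322.8436 102.1137] [642.8292 295.359 ] [26.0371 26.2229] 57.3 [0.6425 0.2955 0.0171]
793 [ 99.1538 148.1816] [433.6103 327.0832] [27.1111 27.4821] 38.1 [0.4334 0.3273 0.0171]
1320 [255.9667 232.4129] [543.6077 197.9496] [38.0307 40.1691] 70.1 [0.5573 0.2372 0.1175]
332 [453.2139 234.7169] [732.4863 127.3518] [41.6543 15.0329] 28.3 [0.7345 0.1225 0.0105]
1259 [ 92.3344 264.2224] [367.1366 223.3269] [23.1264 72.5252] 70.1 [0.5197 0.2778 0.2025]
1377 [249.6565 264.0552] [528.2635 164.3475] [24.318  87.8355] 70.1 [0.5642 0.2616 0.2023]
1389 [430.2685 264.8589] [704.5833  99.3003] [19.7432 92.2008] 70.1 [0.6154 0.243  0.2026]
195 [259.0667 289.0051] [524.416  135.3235] [51.1182  9.6038] 9.8 [0.5224 0.1309 0.0103]
tray ((765.95458984375, 716.8299560546875), (242.23045349121094, 62.70943832397461), 20.680164337158203)
tray ((551.2733764648438, 61.29844284057617), (86.29732513427734, 112.37994384765625), 3.188035488128662)
clock 5.65 p [0.5558 0.2352 0.2952] total mm [  -4.9 -154.2   -5.2] turn [ -0.    0.  -22.8]
[-29.3, 9.6, 1.1] [-0.01, 0.0, -4.57]
[-30.0, 7.2, 1.1] [-0.01, 0.0, -4.57]
[-30.5, 4.8, 1.0] [-0.01, 0.0, -4.57]
[-30.8, 2.3, 1.0] [-0.01, 0.0, -4.57]
[-30.9, -0.1, 1.0] [-0.01, 0.0, -4.57]
```

View pics/w2.png

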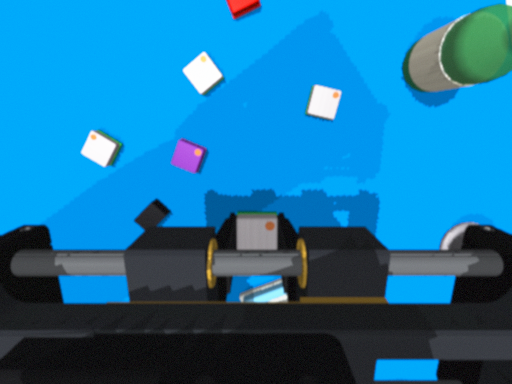

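A is gripped level between the pads at (256,232). Carrying it to the +y half of the tray.

Request:
play_rows:
  rows:
    - [[-29,9.5,0,0,0,-4.5,20],[-30,7,0,0,0,-4.5,20],[-30.5,5,0,0,0,-4.5,20],[-31,2.5,0,0,0,-4.5,20],[-31,0,0,0,0,-4.5,20],[0,0,0,0,0,0,20],[0,0,0,0,0,0,20]]

```text
clock: 6.23
position: [0.5507, 0.0798, 0.2938]
orientation: [-0.001, 0.692, 0.722, -0.001]
force: [0.1, -0.0, -0.3]
gripper_width: 0.0258
grip_force: 10.0
```

```bash
python3 plan.py 0.5503 0.082 0.2195 93 0 1
python3 - <<'E'
from meas import *
np.set_printoptions(precision=4,suppress=True)
d=grab('top'); f=192/np.tan(np.radians(d['fov_y']/2))
v,u=np.mgrid[0:384,0:512]; r=np.stack([(u-d['cx'])/f,-(v-d['cy'])/f,-np.ones(u.shape)],-1)
P=rot(d['orientation']).apply((r*d['depth'][...,None]).reshape(-1,3)).reshape(384,512,3)+d['eye']
w=load('wrist')
d=grab('wrist'); f=192/np.tan(np.radians(d['fov_y']/2)); r=np.stack([(u-d['cx'])/f,-(v-d['cy'])/f,-np.ones(u.shape)],-1)
W=rot(d['orientation']).apply((r*d['depth'][...,None]).reshape(-1,3)).reshape(384,512,3)+d['eye']
h=hsv(d); m=(h[...,2]<60)&(W[...,2]>.02)&(W[...,2]<.045)&(abs(W[...,0]-.55)<.08)&(abs(W[...,1]-.06)<.1)
print(m.sum())
if m.sum()>50: print(cv2.minAreaRect((W[m][:,:2]*1e3).astype(np.float32)), np.percentile(W[m][:,2],[5,50,95]))
cv2.imwrite('pics/w3.png',d['frame'][:,:,::-1])
E
```

```text
clock 6.23 p [0.5507 0.0798 0.2938] total mm [ -0.4   2.2 -74.3] turn [-0.2 -0.  -0.5]
[2.2, -0.0, 74.3] [-0.19, -0.02, -0.54]
5083
((550.7102661132812, 80.09729766845703), (87.75634002685547, 68.73480224609375), 2.550912857055664) [0.0255 0.0267 0.0348]
```

Request:
play_rows:
  rows:
    - [[2,0,18,0,0,0,20],[0,0,20,0,0,0,20],[0,0,15,0,0,0,20],[0,0,9,0,0,0,20],[0,0,6,0,0,0,20],[0,0,3,0,0,0,20],[0,0,2,0,0,0,20],[0,0,0,0,0,0,20]]

```text
clock: 7.0
position: [0.5514, 0.0834, 0.2231]
orientation: [0.0, 0.69, 0.723, 0.0]
force: [-0.7, 0.9, -1.1]
gripper_width: 0.0255
grip_force: 10.0
```

Request:
play_rows:
  rows:
    - [[0,0,0.5,0,0,0,20],[0,0,0.5,0,0,0,20],[0,0,0,0,0,0,20]]

```text
clock: 7.25
position: [0.5514, 0.0831, 0.2224]
orientation: [0.0, 0.69, 0.723, 0.0]
force: [-0.4, 0.0, -0.5]
gripper_width: 0.025
grip_force: 10.0
```

Request:
play_rows:
  rows:
    - [[0,0,1,0,0,0,20],[0,0,1,0,0,0,20],[0,0,0.8,0,0,0,20],[0,0,0,0,0,0,20],[0,0,0,0,0,0,20]]

```text
clock: 7.67
position: [0.5512, 0.0831, 0.2189]
orientation: [-0.0, 0.69, 0.723, -0.0]
force: [-0.2, 0.2, -0.1]
gripper_width: 0.0256
grip_force: 10.0
```

Request:
play_rows:
  rows:
    - [[0,0,0.4,0,0,0,20],[0,0,0,0,0,0,20],[0,0,0,0,0,0,27],[0,0,0,0,0,0,29],[0,0,0,0,0,0,32],[0,0,0,0,0,0,36],[0,0,0,0,0,0,38],[0,0,0,0,0,0,38]]

```text
clock: 8.33
position: [0.5512, 0.0831, 0.2185]
orientation: [0.0, 0.69, 0.723, 0.0]
force: [-1.1, -0.2, 0.6]
gripper_width: 0.0374
grip_force: 0.0
```

Request:
play_rows:
  rows:
    - [[0,0,-5,0,0,0,38],[0,0,-12,0,0,0,38],[0,0,-25,0,0,0,42],[0,0,-25,0,0,0,45],[0,0,-10,0,0,0,45],[0,0,0,0,0,0,45]]

```text
clock: 8.83
position: [0.5525, 0.0832, 0.3001]
orientation: [0.003, 0.69, 0.723, 0.003]
force: [0.9, 0.2, -0.6]
gripper_width: 0.045
grip_force: 0.0
```

```bash
python3 plan.py 0.4336 0.3272 0.295 38 0 8;python3 wr.py w4
```

```text
clock 8.83 p [0.5525 0.0832 0.3001] total mm [-118.9  244.    -5.1] turn [ 0.4 -0.2 54.7]
[31.2, -13.4, 0.5] [0.05, -0.03, 6.83]
[29.3, -17.0, 0.5] [0.05, -0.03, 6.83]
[27.1, -20.4, 0.5] [0.05, -0.03, 6.83]
[24.5, -23.5, 0.5] [0.05, -0.03, 6.83]
[21.5, -26.2, 0.6] [0.05, -0.03, 6.83]
[18.2, -28.6, 0.6] [0.05, -0.03, 6.83]
[14.7, -30.6, 0.6] [0.05, -0.03, 6.83]
[11.0, -32.1, 0.6] [0.05, -0.03, 6.83]
1430 [249.6517 155.8783] [548.2416 120.9178] [96.9878 26.7848] 1.7 [0.547  0.1187 0.01  ]
3312 [463.9149 184.8216] [756.3365 102.1603] [57.7077 84.0933] 67.8 [0.7381 0.1058 0.0446]
810 [252.5654 199.9333] [551.6935  75.9601] [28.7748 30.2077] 3.2 [0.5515 0.083  0.0419]
162 [505.7222 209.2593] [808.625  78.427] [45.6685  4.069 ] 89.9 [0.8238 0.0726 0.0014]
171 [198.2865 206.538 ] [497.3742  66.1829] [14.7949 12.0435] 89.9 [0.5001 0.0705 0.0293]
804 [ 69.0622 263.3197] [349.7978  -3.3648] [66.0338 23.3291] 2.4 [0.4961 0.108  0.2053]
5257 [253.8364 274.2279] [559.9    -12.5651] [160.7567  59.1179] 2.4 [0.5518 0.106  0.2043]
775 [444.6955 264.3677] [761.639   13.5568] [49.0851 22.8741] 0.3 [0.6089 0.113  0.2066]
```

View pics/w4.png

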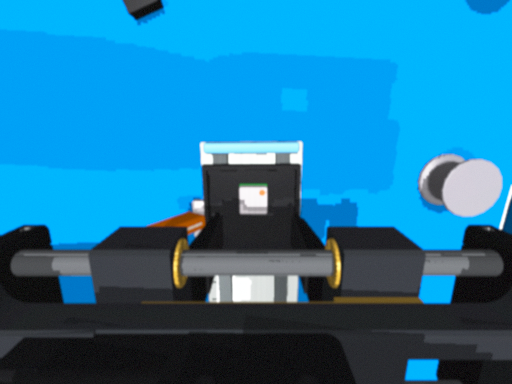

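A sits flat in the tray at (253,200), at about (0.5515,0.083) with its top at z≈0.041. Now C.

Request:
play_rows:
  rows:
    - [[31,-13.5,0,0,0,6.8,45],[29,-17,0,0,0,6.8,45],[27,-20.5,0,0,0,6.8,45],[24.5,-23.5,0,0,0,6.8,45],[21.5,-26,0,0,0,6.8,45],[18,-28.5,0,0,0,6.8,45],[14.5,-30.5,0,0,0,6.8,45],[11,-32,0,0,0,6.8,45]]

```text
clock: 9.55
position: [0.4302, 0.3266, 0.2935]
orientation: [0.0, 0.946, 0.325, -0.002]
force: [0.9, -0.0, -0.7]
gripper_width: 0.0451
grip_force: 0.0
```

Request:
play_rows:
  rows:
    - [[0,0,0,0,0,0,45],[0,0,0,0,0,0,45],[0,0,0,0,0,0,45]]

```text
clock: 9.8
position: [0.4315, 0.3253, 0.2941]
orientation: [0.0, 0.944, 0.329, -0.001]
force: [0.2, 0.4, -0.3]
gripper_width: 0.0449
grip_force: 0.0
```

```bash
python3 wr.py w5|head -8;python3 plan.py 0.4336 0.3272 0.1956 38 0 1
```

```text
1027 [440.5414  24.1422] [642.4724 295.671 ] [25.8027 26.8841] 57.6 [0.642  0.2959 0.0178]
912 [312.6886  71.2094] [548.8767 355.566 ] [25.9579 25.9304] 18.2 [0.5487 0.3553 0.0173]
605 [255.2545 192.3934] [431.6799 327.4601] [25.0241 24.4076] 38.3 [0.4321 0.3269 0.0159]
305 [490.2984 203.518 ] [566.0073 140.2821] [52.5658  7.0361] 1.8 [0.5683 0.1331 0.0092]
275 [ 59.7309 243.64  ] [264.5086 448.7466] [31.0554 15.8359] 90.0 [0.2531 0.4547 0.0012]
979 [ 76.9111 288.8866] [230.7834 409.966 ] [33.9092 36.0894] 38.4 [0.2152 0.4128 0.001 ]
clock 9.85 p [0.4319 0.3249 0.2944] total mm [  1.7   2.3 -98.8] turn [0.  0.1 0.3]
[3.0, -0.7, 98.8] [0.01, 0.12, 0.29]
```

Request:
play_rows:
  rows:
    - [[1.5,-1.5,22,0,0,0,45],[0,0,25,0,0,0,45],[0,0,20,0,0,0,45],[0,0,12,0,0,0,45],[0,0,9,0,0,0,45],[0,0,5,0,0,0,45],[0,0,3,0,0,0,45],[0,0,0,0,0,0,45]]

```text
clock: 10.52
position: [0.4324, 0.3276, 0.1997]
orientation: [-0.0, 0.945, 0.328, 0.0]
force: [-0.2, -0.5, -0.1]
gripper_width: 0.0454
grip_force: 0.0
```

Request:
play_rows:
  rows:
    - [[0,0,1,0,0,0,45],[0,0,0,0,0,0,45],[0,0,0,0,0,0,45]]

```text
clock: 10.77
position: [0.4324, 0.328, 0.1994]
orientation: [-0.0, 0.945, 0.328, 0.001]
force: [-0.0, 0.7, -0.1]
gripper_width: 0.0452
grip_force: 0.0
```

Request:
play_rows:
  rows:
    - [[0,0,1.5,0,0,0,45],[0,0,1.5,0,0,0,38],[0,0,0,0,0,0,32],[0,0,0,0,0,0,28],[0,0,0,0,0,0,24],[0,0,0,0,0,0,20],[0,0,0,0,0,0,20],[0,0,0,0,0,0,20]]
  newtons: 10

```text
clock: 11.43
position: [0.4321, 0.3278, 0.1955]
orientation: [0.0, 0.945, 0.328, -0.0]
force: [-0.0, 0.5, 0.5]
gripper_width: 0.0255
grip_force: 10.0
```

Request:
play_rows:
  rows:
    - [[0,0,-4,0,0,0,20],[0,0,-10,0,0,0,20],[0,0,-18,0,0,0,20],[0,0,-26,0,0,0,20],[0,0,-24,0,0,0,20],[0,0,-14,0,0,0,20],[0,0,-4,0,0,0,20],[0,0,0,0,0,0,20]]

```text
clock: 12.1
position: [0.4325, 0.3281, 0.2979]
orientation: [-0.0, 0.945, 0.328, 0.002]
force: [1.2, -0.4, -1.8]
gripper_width: 0.0253
grip_force: 10.0
```

```bash
python3 wr.py w6|head -5;python3 plan.py 0.5535 0.0385 0.297 93 0 8
```

```text
969 [437.3994  31.4716] [642.7989 295.5568] [25.8312 26.1481] 57.9 [0.6423 0.2957 0.0172]
863 [312.8459  77.3082] [548.8559 355.5291] [25.8597 25.8868] 17.3 [0.5485 0.3554 0.0182]
294 [490.8912 203.2653] [569.0323 140.358 ] [ 9.3134 50.4486] 88.5 [0.5726 0.1326 0.0085]
1159 [257.2726 233.4029] [401.0825 302.7511] [32.8007 40.2097] 38.2 [0.4356 0.3291 0.1206]
272 [ 59.7574 243.7206] [264.3498 453.9402] [15.8989 31.5048] 0.1 [0.2529 0.46   0.001 ]
clock 12.15 p [0.432  0.3278 0.2961] total mm [ 121.5 -289.3    0.9] turn [  0.   -0.1 -54.7]
[-10.5, 37.8, -0.1] [0.0, -0.01, -6.84]
[-14.9, 36.3, -0.1] [0.0, -0.01, -6.84]
[-19.1, 34.2, -0.1] [0.0, -0.01, -6.84]
[-23.1, 31.7, -0.1] [0.0, -0.01, -6.84]
[-26.7, 28.7, -0.1] [0.0, -0.01, -6.84]
[-29.9, 25.4, -0.1] [0.0, -0.01, -6.84]
[-32.7, 21.6, -0.1] [0.0, -0.01, -6.84]
[-35.1, 17.6, -0.1] [0.0, -0.01, -6.84]
```

Request:
play_rows:
  rows:
    - [[-10.5,36,0,0,0,-6,20],[-14,34,0,0,0,-6,20],[-18,33,0,0,0,-6,20],[-21,31,0,0,0,-6,20],[-24,29,0,0,0,-6,20],[-27,26,0,0,0,-6,20],[-30,23,0,0,0,-6,20],[-32,20,0,0,0,-6,20]]

```text
clock: 12.82
position: [0.5444, 0.0479, 0.2936]
orientation: [-0.001, 0.728, 0.686, -0.001]
force: [0.4, 0.1, -0.5]
gripper_width: 0.0259
grip_force: 10.0
```

Request:
play_rows:
  rows:
    - [[0,0,0,0,0,-3.5,20],[0,0,0,0,0,-3,20],[0,0,0,0,0,0,20],[0,0,0,0,0,0,20]]

```text
clock: 13.15
position: [0.5443, 0.0496, 0.2939]
orientation: [-0.001, 0.69, 0.723, -0.001]
force: [-0.3, -0.2, 0.6]
gripper_width: 0.0255
grip_force: 10.0
```

```bash
python3 plan.py 0.553 0.0385 0.22 93 0 1
```

```text
clock 13.15 p [0.5443 0.0496 0.2939] total mm [  8.7 -11.1 -73.9] turn [-0.2 -0.  -0.3]
[-11.6, 8.4, 73.9] [-0.17, -0.01, -0.33]
```

Request:
play_rows:
  rows:
    - [[-6,4,0,0,0,0,20],[-6,4,16,0,0,0,20],[0,0,18,0,0,0,20],[0,0,14,0,0,0,20],[0,0,9,0,0,0,20],[0,0,7,0,0,0,20],[0,0,4,0,0,0,20],[0,0,2,0,0,0,20]]

```text
clock: 13.82
position: [0.5534, 0.0383, 0.2252]
orientation: [-0.0, 0.69, 0.724, -0.0]
force: [0.2, -0.3, -0.2]
gripper_width: 0.0257
grip_force: 10.0
```

Request:
play_rows:
  rows:
    - [[0,0,1,0,0,0,20],[0,0,1,0,0,0,20],[0,0,0,0,0,0,20],[0,0,0,0,0,0,20]]

```text
clock: 14.15
position: [0.5536, 0.0382, 0.2242]
orientation: [0.0, 0.69, 0.724, 0.0]
force: [0.0, 0.1, -0.2]
gripper_width: 0.0253
grip_force: 10.0
```

Request:
play_rows:
  rows:
    - [[0,0,1.5,0,0,0,20],[0,0,1.5,0,0,0,20],[0,0,1.2,0,0,0,20],[0,0,0.5,0,0,0,20],[0,0,0,0,0,0,20],[0,0,0,0,0,0,20]]

```text
clock: 14.65
position: [0.5533, 0.0382, 0.2188]
orientation: [-0.0, 0.69, 0.724, -0.0]
force: [0.4, -0.5, 0.1]
gripper_width: 0.0257
grip_force: 10.0
```

Request:
play_rows:
  rows:
    - [[0,0,0,0,0,0,27],[0,0,0,0,0,0,29],[0,0,0,0,0,0,32],[0,0,0,0,0,0,36],[0,0,0,0,0,0,38],[0,0,0,0,0,0,38],[0,0,-4,0,0,0,38],[0,0,-10,0,0,0,38]]

```text
clock: 15.32
position: [0.5527, 0.0382, 0.2318]
orientation: [-0.001, 0.69, 0.724, -0.001]
force: [-0.0, -0.6, -1.2]
gripper_width: 0.0378
grip_force: 0.0
```

Request:
play_rows:
  rows:
    - [[0,0,-25,0,0,0,40],[0,0,-30,0,0,0,45],[0,-30,-10,0,0,0,45],[0,-36,0,0,0,0,45],[0,-36,0,0,0,0,45],[0,-36,0,0,0,0,45],[0,-18,0,0,0,0,45],[0,0,0,0,0,0,45]]

```text
clock: 15.98
position: [0.3948, 0.0307, 0.2979]
orientation: [0.0, 0.69, 0.724, 0.0]
force: [0.5, -0.4, 0.2]
gripper_width: 0.0449
grip_force: 0.0
```

```bash
python3 - <<'E'
from meas import *
np.set_printoptions(precision=4,suppress=True)
d=grab('top');h=hsv(d);H,S,V=h[...,0],h[...,1],h[...,2]
for nm,m,z in [('white',(S<70)&(V>90),.04),('orange',(H>3)&(H<18)&(S>150)&(V>60),.06),('yellow',(H>20)&(H<34)&(S>140)&(V>60),.013)]:
    for s,c,mk in comps(d,m,12,90):
        p=onz(d,c[0],c[1],z)
        if 0.4<p[0]<0.68 and -0.2<p[1]<0.4: print(nm,s[4],c,p,dep(d,*c))
f=d['frame'][150:275,95:390,::-1]
cv2.imwrite('pics/top2.png',cv2.resize(f,None,fx=2.7,fy=2.7,interpolation=cv2.INTER_CUBIC))
E
python3 plan.py 0.37 0.0495 0.27 3 35 14
```

```text
white 29 [330.069  173.0345] [ 0.6486 -0.1604  0.04  ] [ 0.6288 -0.1385  0.1866]
white 76 [169.0921 176.8816] [0.6396 0.2889 0.04  ] [0.6426 0.2943 0.0159]
white 18 [229.     194.1667] [0.5905 0.121  0.04  ] [0.593  0.1235 0.0106]
white 51 [230.7059 210.    ] [0.5464 0.1161 0.04  ] [0.5477 0.1182 0.0134]
white 82 [259.1829 207.1341] [0.5541 0.0371 0.04  ] [0.5543 0.0371 0.0366]
white 77 [147.6104 209.8571] [0.5474 0.3474 0.04  ] [0.5487 0.3542 0.0152]
white 83 [243.0964 208.506 ] [0.5505 0.0817 0.04  ] [0.5503 0.0815 0.0428]
white 71 [238.9859 226.1268] [0.5018 0.093  0.04  ] [0.5021 0.0948 0.0108]
orange 30 [252.4 228.5] [0.495  0.0553 0.06  ] [0.495  0.0554 0.0567]
yellow 16 [321.     177.6875] [ 0.639  -0.1385  0.013 ] [ 0.6384 -0.1379  0.0178]
yellow 35 [324.8286 234.1143] [ 0.4791 -0.147   0.013 ] [ 0.4792 -0.1469  0.0138]
clock 16.03 p [0.3965 0.0307 0.2986] total mm [-26.5  18.8 -28.6] turn [-27.2  27.3  86.7]
[1.4, -1.8, 2.0] [-1.94, 1.95, 6.2]
[1.2, -2.0, 2.0] [-1.94, 1.95, 6.2]
[0.9, -2.2, 2.0] [-1.94, 1.95, 6.2]
[0.5, -2.4, 1.9] [-1.94, 1.95, 6.2]
[0.2, -2.5, 1.9] [-1.94, 1.95, 6.2]
[-0.1, -2.5, 1.8] [-1.94, 1.95, 6.2]
[-0.5, -2.6, 1.7] [-1.94, 1.95, 6.2]
[-0.8, -2.5, 1.6] [-1.94, 1.95, 6.2]
[-1.1, -2.5, 1.5] [-1.94, 1.95, 6.2]
[-1.4, -2.4, 1.3] [-1.94, 1.95, 6.2]
[-1.7, -2.3, 1.2] [-1.94, 1.95, 6.2]
[-2.0, -2.1, 1.1] [-1.94, 1.95, 6.2]
[-2.2, -1.9, 0.9] [-1.94, 1.95, 6.2]
[-2.5, -1.7, 0.8] [-1.94, 1.95, 6.2]
```

View pics/top2.png

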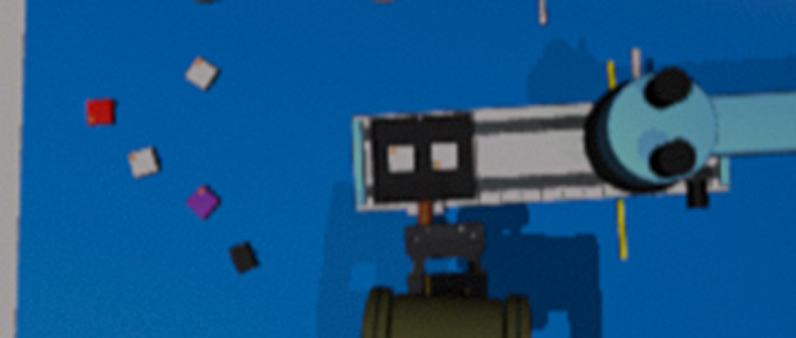

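Both modules lie flat in the tray, at crop px (401,158) and (445,156). The grip is visible at (427,212) and the marker at (622,228). Now I turn and lean the tool for the grip.

Request:
play_rows:
  rows:
    - [[1.5,-2,2,-1.94,1.95,6.2,45],[1,-2,2,-1.94,1.95,6.2,45],[1,-2,2,-1.94,1.95,6.2,45],[0.5,-2.5,2,-1.94,1.95,6.2,45],[0,-2.5,2,-1.94,1.95,6.2,45],[0,-2.5,2,-1.94,1.95,6.2,45],[-0.5,-2.5,1.5,-1.94,1.95,6.2,45],[-1,-2.5,1.5,-1.94,1.95,6.2,45]]

```text
clock: 16.7
position: [0.3835, 0.041, 0.2825]
orientation: [-0.005, 0.916, 0.354, 0.187]
force: [-0.0, -0.5, -0.2]
gripper_width: 0.045
grip_force: 0.0
```

Request:
play_rows:
  rows:
    - [[-1,-2.5,1.5,-1.94,1.95,6.2,45],[-1.5,-2.5,1.5,-1.94,1.95,6.2,45],[-1.5,-2.5,1,-1.94,1.95,6.2,45],[-2,-2,1,-1.94,1.95,6.2,45],[-2,-2,1,-1.94,1.95,6.2,45],[-2.5,-2,1,-1.94,1.95,6.2,45],[0,0,0,0,0,0,45],[0,0,0,0,0,0,45]]

```text
clock: 17.37
position: [0.3718, 0.05, 0.2698]
orientation: [-0.008, 0.954, 0.026, 0.299]
force: [0.6, 0.7, -0.6]
gripper_width: 0.045
grip_force: 0.0
```

```bash
python3 - <<'E'
from meas import *
np.set_printoptions(precision=4,suppress=True)
d=grab('wrist');h=hsv(d);H,S,V=h[...,0],h[...,1],h[...,2]
cv2.imwrite('pics/w7.png',d['frame'][:,:,::-1])
for nm,m,z in [('orange',(H>3)&(H<18)&(S>150)&(V>60),.056),('yellow',(H>20)&(H<34)&(S>140)&(V>60),.013)]:
    for s,c,mk in comps(d,m,100,20000): print(nm,s[4],c,onz(d,*c,z),dep(d,*c))
print(observe()['q'])
E
python3 plan.py 0.3803 0.0495 0.196 3 35 4
```

```text
orange 160 [260.1125 235.0813] [0.4884 0.0531 0.056 ] [0.4862 0.0531 0.067 ]
orange 153 [250.9346 235.4902] [0.4876 0.061  0.056 ] [0.4856 0.0607 0.0661]
yellow 1536 [427.7721   6.2617] [ 0.8433 -0.1727  0.013 ] [ 0.8377 -0.1695  0.0169]
yellow 227 [425.4626 130.6256] [ 0.6319 -0.1361  0.013 ] [ 0.6324 -0.1366  0.0122]
yellow 139 [453.2302 242.5036] [ 0.5    -0.1432  0.013 ] [ 0.5    -0.1433  0.0129]
yellow 326 [178.0859 262.9356] [0.4648 0.1329 0.013 ] [0.4479 0.0768 0.2106]
yellow 337 [334.8872 263.2878] [ 0.4729 -0.0223  0.013 ] [0.4506 0.0302 0.2081]
yellow 343 [377.0437 299.7376] [ 0.4414 -0.0607  0.013 ] [0.441  0.0197 0.211 ]
[-0.0217 -0.5865  2.5007  0.074   0.6231  1.4476]
clock 17.42 p [0.3719 0.0499 0.2698] total mm [  8.4  -0.4 -73.8] turn [-0.1  0.2  0.1]
[-8.8, 0.2, 16.4] [-0.01, 0.06, 0.03]
[-8.8, 0.2, 16.3] [-0.01, 0.06, 0.03]
[-8.8, 0.2, 16.3] [-0.01, 0.06, 0.03]
[-8.9, 0.2, 16.3] [-0.01, 0.06, 0.03]
```

View pics/w7.png

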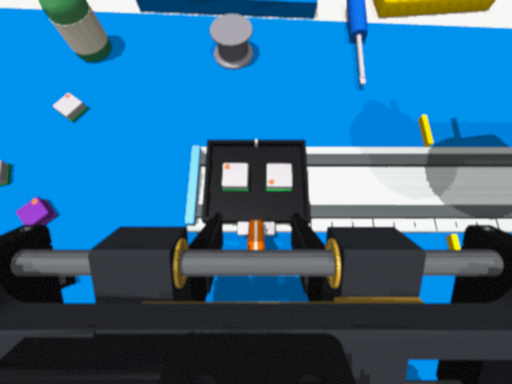

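The wrist view shows both modules flat at (235,176) and (278,176). The grip's white line is at (256,235), centred, and the marker is at (453,243) and (425,130). The grip needs to travel about 0.2005 m. Descending onto it.

Request:
play_rows:
  rows:
    - [[-9,-1,16,0,0,0,45],[-9,-0.5,16,0,0,0,45],[-9,0,16,0,0,0,45],[-5,0,9,0,0,0,45],[-4,0,7,0,0,0,45],[0,0,0,0,0,0,45],[0,0,0,0,0,0,45]]

```text
clock: 18.0
position: [0.3784, 0.0516, 0.1961]
orientation: [-0.008, 0.954, 0.025, 0.299]
force: [0.1, -0.2, 0.7]
gripper_width: 0.0452
grip_force: 0.0
```

Request:
play_rows:
  rows:
    - [[0,0,0,0,0,0,32],[0,0,0,0,0,0,24],[0,0,0,0,0,0,20],[0,0,0,0,0,0,17],[0,0,0,0,0,0,14],[0,0,0,0,0,0,10],[0,0,0,0,0,0,10],[0,0,0,0,0,0,10]]
  newtons: 20

```text
clock: 18.67
position: [0.3781, 0.0518, 0.1963]
orientation: [-0.008, 0.954, 0.025, 0.299]
force: [-3.7, -0.6, 4.8]
gripper_width: 0.0144
grip_force: 20.0
```

```bash
python3 plan.py 0.3913 -0.1493 0.196 3 35 8; python3 -c "
from h import *
s=observe();print(s['position'],rot(s['orientation']).apply([0,0,.171])+s['position'],s['q'],s['force'])"
```

```text
clock 18.67 p [0.3781 0.0518 0.1963] total mm [  13.2 -201.1   -0.3] turn [ 0.   0.2 -0. ]
[0.3, 25.2, 0.2] [0.0, 0.02, -0.0]
[0.3, 25.2, 0.2] [0.0, 0.02, -0.0]
[0.3, 25.2, 0.2] [0.0, 0.02, -0.0]
[0.3, 25.2, 0.2] [0.0, 0.02, -0.0]
[0.3, 25.2, 0.2] [0.0, 0.02, -0.0]
[0.3, 25.2, 0.2] [0.0, 0.02, -0.0]
[0.3, 25.2, 0.2] [0.0, 0.02, -0.0]
[0.3, 25.2, 0.2] [0.0, 0.02, -0.0]
[0.37809661 0.05175276 0.19625754] [0.47558173 0.05685796 0.05585957] [-0.01531783 -0.41011826  2.53375386  0.09624423  0.41316808  1.42749872] [-3.69309544 -0.6142452   4.79872248]
```

Request:
play_rows:
  rows:
    - [[0,4,0,0,0,0,10],[0,8,0,0,0,0,10],[0,12,0,0,0,0,10],[0,15,0,0,0,0,10],[0,17,0,0,0,0,10],[0,18,0,0,0,0,10],[0,18,0,0,0,0,10],[0,18,0,0,0,0,10]]

```text
clock: 19.33
position: [0.3839, -0.0587, 0.1962]
orientation: [-0.008, 0.954, 0.025, 0.299]
force: [7.4, 3.2, -5.1]
gripper_width: 0.0138
grip_force: 20.0
```

Request:
play_rows:
  rows:
    - [[0,18,0,0,0,0,10],[0,18,0,0,0,0,10],[0,16,0,0,0,0,10],[0,13,0,0,0,0,10],[0,10,0,0,0,0,10],[0,7,0,0,0,0,10],[0,4,0,0,0,0,10],[0,3,0,0,0,0,10]]

```text
clock: 20.0
position: [0.3887, -0.1473, 0.1962]
orientation: [-0.008, 0.954, 0.024, 0.299]
force: [5.6, 2.7, 0.1]
gripper_width: 0.0142
grip_force: 20.0
```

Request:
play_rows:
  rows:
    - [[0,0,0,0,0,0,10],[0,0,0,0,0,0,10],[0,0,0,0,0,0,10]]

```text
clock: 20.25
position: [0.3886, -0.1472, 0.1962]
orientation: [-0.007, 0.954, 0.024, 0.299]
force: [5.6, -2.3, -2.3]
gripper_width: 0.014
grip_force: 20.0
```

```bash
cat > chk.py <<'E'
from meas import *
import sys
np.set_printoptions(precision=4,suppress=True)
s=observe();print(s['clock'],rot(s['orientation']).apply([0,0,.171])+s['position'],s['q'])
for n in ['wrist','scene','top']:
    d=grab(n);h=hsv(d);H,S,V=h[...,0],h[...,1],h[...,2]
    cv2.imwrite(f'pics/{sys.argv[1]}_{n}.png',d['frame'][:,:,::-1])
    for nm,m in [('orange',(H>3)&(H<18)&(S>150)&(V>60)),('yellow',(H>20)&(H<34)&(S>140)&(V>60)),('white',(S<70)&(V>100))]:
        for st,c,mk in comps(d,m,15,3000):
            p=dep(d,*c)
            if .42<p[0]<.68 and -.26<p[1]<0.05 and p[2]<.12: 
                print(n,nm,st[4],c,p,'track-y mm',(1e3*(p@[-.0523,.9986,0])).round(1))
E
python3 chk.py c1
```

```text
20.25 [ 0.4862 -0.1423  0.0559] [-0.5746 -0.2819  2.4457  0.6704  0.5676  0.4462]
wrist orange 19 [217.6316 132.5263] [ 0.5701 -0.109   0.0411] track-y mm -138.6
wrist orange 18 [277.2222 151.5   ] [ 0.5568 -0.1544  0.0399] track-y mm -183.3
wrist orange 437 [249.0778 227.4394] [ 0.491  -0.1384  0.0739] track-y mm -163.8
wrist orange 444 [264.009  227.4234] [ 0.4913 -0.1464  0.0743] track-y mm -171.9
wrist yellow 155 [260.4516  87.3548] [ 0.6377 -0.1386  0.0139] track-y mm -171.8
wrist yellow 218 [262.4862 289.2523] [ 0.4609 -0.148   0.0135] track-y mm -171.9
wrist white 39 [256.641   92.2051] [ 0.6398 -0.1349  0.0046] track-y mm -168.2
wrist white 336 [350.6696 115.4792] [ 0.6123 -0.2212  0.0115] track-y mm -252.9
wrist white 1011 [227.6429 144.0188] [ 0.5606 -0.1174  0.0411] track-y mm -146.5
wrist white 959 [287.7831 143.2398] [ 0.5638 -0.162   0.0405] track-y mm -191.3
wrist white 2035 [340.8855 211.6757] [ 0.521  -0.2069  0.0128] track-y mm -233.8
wrist white 145 [256.6552 228.7862] [ 0.4898 -0.1425  0.0768] track-y mm -167.9
scene orange 79 [217.5696 160.7089] [ 0.5041 -0.1369 
[... 466 characters left out ...]
0146 0.0097] track-y mm -12.0
scene white 1000 [257.694 204.611] [0.5494 0.0185 0.0072] track-y mm -10.2
scene white 435 [247.3448 215.8644] [0.5971 0.0137 0.0092] track-y mm -17.6
top orange 59 [325.2542 227.9661] [ 0.496  -0.1416  0.0632] track-y mm -167.4
top yellow 15 [321. 178.] [ 0.6383 -0.1386  0.0115] track-y mm -171.8
top white 336 [264.8601 192.7083] [0.5972 0.0213 0.0069] track-y mm -9.9
top white 1219 [266.1682 207.9098] [0.5536 0.0177 0.0099] track-y mm -11.3
top white 24 [345.5417 219.625 ] [ 0.5198 -0.2063  0.0106] track-y mm -233.2
top white 25 [359.88 218.52] [ 0.5228 -0.2468  0.0101] track-y mm -273.8
top white 403 [271.1365 223.1489] [0.5103 0.0038 0.0135] track-y mm -22.9
```

View pics/c1_wrist.png

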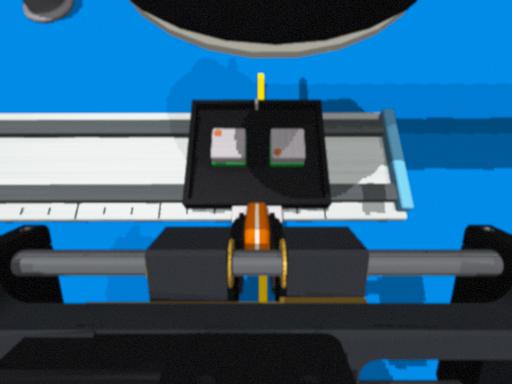

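The wrist view shows the carriage near the marker: the grip's white line is at (257,228) and the tongues at (262,289) and (260,87). The wrist and top cameras both put the grip about 4 mm short in the track direction, so I move it 4 mm further.

Request:
play_rows:
  rows:
    - [[0,1,0,0,0,0,10],[0,2,0,0,0,0,10],[0,1,0,0,0,0,10],[0,0,0,0,0,0,10],[0,0,0,0,0,0,10]]

```text
clock: 20.82
position: [0.3888, -0.1507, 0.1962]
orientation: [-0.008, 0.954, 0.025, 0.299]
force: [5.4, 1.4, -0.2]
gripper_width: 0.0139
grip_force: 20.0
```

```bash
python3 chk.py c2 | grep -E "^2|yellow|orange|wrist white"
```

```text
20.8167 [ 0.4864 -0.1456  0.0558] [-0.5829 -0.2766  2.4418  0.6764  0.5724  0.4338]
wrist orange 17 [217.8824 132.5882] [ 0.5697 -0.1125  0.0418] track-y mm -142.2
wrist orange 19 [277.3684 151.5263] [ 0.5565 -0.1577  0.0405] track-y mm -186.5
wrist orange 436 [248.9518 227.4472] [ 0.4911 -0.1416  0.0742] track-y mm -167.1
wrist orange 437 [263.8513 227.1693] [ 0.4914 -0.1496  0.0752] track-y mm -175.1
wrist yellow 145 [257.4207  87.0414] [ 0.6381 -0.1389  0.0138] track-y mm -172.1
wrist yellow 195 [258.0308 289.4256] [ 0.4607 -0.1482  0.0142] track-y mm -172.1
wrist white 45 [254.9111  91.9333] [ 0.6332 -0.1368  0.0128] track-y mm -169.7
wrist white 15 [261.  91.] [ 0.6421 -0.1422  0.004 ] track-y mm -175.5
wrist white 313 [348.7508 115.4856] [ 0.6122 -0.2225  0.0117] track-y mm -254.2
wrist white 1004 [227.5867 143.988 ] [ 0.5609 -0.1205  0.0407] track-y mm -149.7
wrist white 951 [287.9548 143.1777] [ 0.5637 -0.1653  0.041 ] track-y mm -194.6
wrist white 1946 [338.6855 211.7924] [ 0.5214 -0.2086  0.0117] track-y mm -235.6
wrist white 148 [256.5    229.7703] [ 0.4891 -0.1458  0.0783] track-y mm -171.2
scene orange 75 [216.48   160.7467] [ 0.5055 -0.1397  0.0564] track-y mm -165.9
scene yellow 24 [222.7917 162.    ] [ 0.4845 -0.1333  0.0343] track-y mm -158.5
scene yellow 33 [192.9697 202.6667] [ 0.6328 -0.1384  0.0086] track-y mm -171.3
top orange 60 [326.6167 228.3167] [ 0.495  -0.1443  0.0702] track-y mm -170.0
top yellow 15 [321. 178.] [ 0.6377 -0.138   0.0165] track-y mm -171.2
```

The residual is about 1 mm. Releasing and backing out along the lean.

Request:
play_rows:
  rows:
    - [[0,0,0,0,0,0,16],[0,0,0,0,0,0,20],[0,0,0,0,0,0,26],[0,0,0,0,0,0,34],[0,0,0,0,0,0,40],[0,0,0,0,0,0,40],[0,0,-4,0,0,0,40],[0,0,-10,0,0,0,40]]

```text
clock: 21.63
position: [0.3801, -0.1511, 0.2065]
orientation: [-0.009, 0.954, 0.025, 0.298]
force: [-0.7, 0.9, -0.5]
gripper_width: 0.0399
grip_force: 0.0
```

Request:
play_rows:
  rows:
    - [[0,0,-16,0,0,0,40],[0,0,-20,0,0,0,40],[0,0,-20,0,0,0,40],[0,0,-12,0,0,0,40],[0,0,0,0,0,0,40],[0,0,0,0,0,0,40]]

```text
clock: 22.13
position: [0.3417, -0.1536, 0.2638]
orientation: [-0.007, 0.954, 0.024, 0.3]
force: [0.2, 0.3, -0.5]
gripper_width: 0.0399
grip_force: 0.0
```

```bash
python3 chk.py c3 | grep -E "^2|yellow|orange|wrist white"
```

```text
22.1333 [ 0.4394 -0.1488  0.1236] [-0.6709 -0.5519  2.492   0.5539  0.7996  0.538 ]
wrist orange 193 [250.9741 197.3005] [ 0.4844 -0.1422  0.0751] track-y mm -167.3
wrist yellow 58 [256.5345  98.0172] [ 0.6331 -0.1392  0.0145] track-y mm -172.1
wrist yellow 154 [257.026  233.8896] [ 0.4672 -0.148   0.0135] track-y mm -172.3
wrist white 2422 [112.185  121.4286] [0.587  0.0238 0.0211] track-y mm -6.9
wrist white 200 [324.705 116.975] [ 0.612  -0.2216  0.0115] track-y mm -253.3
wrist white 529 [234.5709 137.259 ] [ 0.561  -0.1201  0.0409] track-y mm -149.3
wrist white 494 [278.6316 137.2065] [ 0.5634 -0.1656  0.0408] track-y mm -194.9
wrist white 1673 [328.6886 152.3766] [ 0.5642 -0.2242  0.012 ] track-y mm -253.4
wrist white 85 [255.3765 199.6235] [ 0.4836 -0.1458  0.072 ] track-y mm -170.9
wrist white 1186 [313.1054 187.2083] [ 0.5212 -0.2058  0.0117] track-y mm -232.8
wrist white 29 [260. 232.] [ 0.4712 -0.1509  0.0044] track-y mm -175.4
wrist white 17 [254. 241.] [ 0.4599 -0.1454  0.0132] track-y mm -169.2
scene orange 89 [217.6067 159.9663] [ 0.5028 -0.1375  0.0584] track-y mm -163.6
scene yellow 29 [222.3448 162.3103] [ 0.4654 -0.1487  0.0057] track-y mm -172.8
scene yellow 33 [192.9697 202.6667] [ 0.6341 -0.1372  0.0108] track-y mm -170.2
top orange 71 [326.2394 229.2958] [ 0.4924 -0.1435  0.0687] track-y mm -169.0
top yellow 17 [321.0588 177.7647] [ 0.6384 -0.1382  0.0163] track-y mm -171.4
```

View pics/c3_wrist.png

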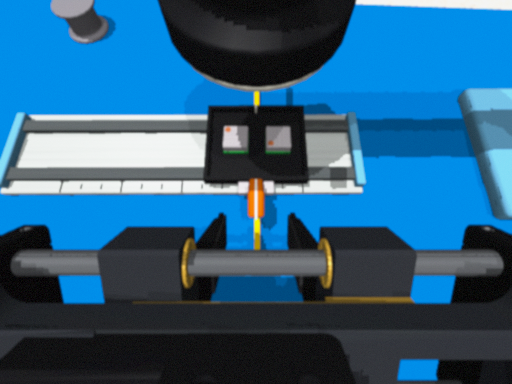

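The final view shows the grip line at (255,200), between the tongues at (257,234) and (257,98), about 1.3 mm off. Both modules lie flat at (235,138) and (278,138) and the gripper is clear. Handing in.

```bash
python3 -c "
from h import *
print(manip.sign_off())"
```

```text
the job is handed in; nothing more can be done
None
```

The job is handed in at about 22 s: two modules lie flat and right side up in the tray, and the carriage's grip measures 1 to 2.5 mm from the yellow marker in the wrist and top views, inside the 5 mm allowed. The gripper is clear of everything and I saw no sign that it disturbed anything else.

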